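Slide a specimen puck into its recess and clip it

ROBOT

A 6-joint arm with a two-finger parallel gripper is mounted at the origin on a cart in front of the work surface, level with it; the furniture and walls round the work are solid. World frame = base frame: x ahead of the robot, y to its left, z up, the work surface at z = 0. Lengths are in m, angles in degrees, forces in N, time in s.
With the tool pointing down it reaches from about 0.35 to 0.875 m from the base axis. Payload 4.2 kg.
Tool frame: the origin (TCP) lies between the finger pads; the fingertips stand 17 mm ahead of it and the grasp point (between the pads) lies 2 mm behind it; z points along the fingers, y is the line along which they close (so a half turn about z gives the same grasp; the last joint's range is limited). The gripper opens to 87 mm and grips with 3 to 60 N. Pads are 19 mm wide; open, the fingers measure 117 mm over their backs; the gripper's body (75 mm by 190 mm) begins 51 mm behind the grasp point.
Start: joints at [-54.397, 22.042, 0.453, 0, -68.411, -14.817], TCP at [0.222, -0.584, 0.24] pointing down, gripper open.
Joint ranges: [-179.83, 179.83], [-69.29, 118.12], [-61.27, 80.66], [-181.25, 117.63], [-171.15, -9.14], [-177.46, 177.46]. Speed limits (degrees/s): [159.86, 159.86, 180, 180, 180, 180].

INTERFACE

Orientations are given as a 3x3 rotation matrix whose columns are the frame's x, y, z axes.
In Python, from station import sense, capture, r, masks_of gives the robot as it stands.
- The arm moves only by the tool apply_moves, never from a script. Its argument "steps" is a list that holds one entry, the list of rows, each a list of 7 numbers: the opening, from 0 (shut) to 1 (fully open), then the shift along the tool's x, y, z in mm, then the turn, a rotation vector about the tool's x, y, z in rad. A call has 1 to 12 rows; each row shifts and turns the commanded pose from where the row before left it, along the tool's axes as they then stand; what a row does not reach is not made up. A row lasts 1/8 s, in which the tool goes at most 62.5 mm and 10.7 degrees, less where a joint would pass 70% of its speed; a pose out of reach is approached as far as the arm can. A call with a gripper value outside its range is refused whole. The fingers move at their own pace and stop on an object; the grip force is fixed at half the most. Time passes only in rows, so rows that do not move let the fingers close. It gives the time, the measured TCP pose, the force and the opening at its end, in the units of the state.
- sense(): the state, without advancing time (a new reading comes with each control period).
- capture(name): name is "scene" or "top" or "wrist"; returns a dict with "color" (384x512x3 uint8, red, green, blue), "vfov" (degrees; the focal length in pixels is half the picture's height over the tangent of half this angle, whatever the lens; pixels are square), "cx", "cy" (the principal point, pixels), "T" (4x4, takes a point from camera to world coordinates). Camera axes: x right, y down, z forward; pixel columns grow to the right and rows downward; lengths in m; the calibration is good to about 2 mm. A picture is of the moment at which its call begins. There is no depth.
- r.finish_job(): hands the job in, once; it reports no verdict.
Trained networks look in a picture, given as the dict that the camera call returned (one of the last four; its "shot" number tells which), for a name from the list of things; names that differ only in an ending like _2 or _b are one class to them, and where a whole thing is asked for, a point or a joint stands for the part that bears it (a point fixed in the world has none). Each returns a list of dicts, best first, with "confidence" (0 to 1); they miss things now and then, are a little off and sometimes report something else, mostly with a low value. They report only what shows in the picture. A call takes as long as a camera call. They do not tell look-alikes from the thing itself.
- masks_of(picture, thing): "pixels" (384x512 bool, what is visible of it) and "box" ([left, top, width, height] in pixels, round what is visible of it).
The state is a dict: "time_s": time; "joints": joint angles; "joint_velocities": joint speeds; "effort": joint torques, N m; "tcp_pos": TCP position; "ee_rot": TCP orientation; "wrist_force": force on the tool from outside, world axes, zero at the start; "moment": the same for the moment, N m; "gripper_width": opening from 0.0 (shut) to 1.0 (fully open).
Only numpy, scipy, OpenCV 4.12 (cv2) and the standard library are available. Lean on these libraries where they do the work, as an engineer would, in place of code of your own. Each camera call takes 0.05 s, during which the arm holds its last target. There are 200 camera calls.

TASK

On the blue specimen stage, push the black puck across the deck with your fingertips until it drops into the round recess and lies flat in it; then push the yellow clip round (its red pin is there to push on) until it lies fully over the puck. Push only: do not pick the puck up, do not push it off the stage, and leave the white puck and everything else on the desk where it is.

Things in the scene. Friction and masses are not known exactly. Their poses are not given: they have to be found in the camera images.
- stage: Fixed blue-coated metal plate, 150 (x) by 276 (y) by 20 mm, standing on the desk; origin at the centre of its underside, own z up. Its flat top (the deck) is 20 mm above the origin. The deck is level all round the recess, without guides.
- recess (a point): Centre of the round recess, at deck height (0, 0, 20 mm in the stage's frame). The recess is 44 mm across and 7 mm deep with a flat grey floor.
- black_puck_center (a point): Centre, half-way up, of the black resin puck: a loose disc 40 mm across, 12 mm high, about 40 g, a small copper rectangle in its top. 6 mm above deck height while it lies on the deck; 1 mm below it when seated (puck then 5 mm proud of the deck). It starts flat on the deck about 90 mm from the recess, on the stage's +y or -y side, and 15 mm nearer the stage's -x edge.
- white_puck_center (a point): Centre (half-way up) of the white resin puck, same size and build, which starts flat on the deck on the other side of the recess and stays there.
- clip_pivot (a point): Pivot axis of the yellow swing clip at deck height: x = 52 mm, y = 0 in the stage's frame. The clip is a bar 12 mm wide reaching 46 mm from the axis; its underside is 8 mm and its top 12 mm above the deck, so it passes over a seated puck but not over one that lies on the deck. A boss 20 mm across carries it.
- clip (a joint): Angle (rad) of the yellow clip about its upright pivot. 0: parked, pointing along the stage's +y. It grows anticlockwise seen from above; at 1.571 (hard stop) the clip points along the stage's -x, over the recess: fully over. It stays where it is left (friction, about 1.1 N at the pin). It starts between 0 and 0.45.
- clip_pin (a point): The red upright pin on the clip, 10 mm across, 37 mm from the pivot axis; it stands from 12 to 32 mm above the deck, and this point is on its axis half-way up (22 mm above the deck).
- fuse_box: Small loose box with red lid, 38 x 52 x 18 mm, on the desk left of the stage; origin at the centre of its underside. Leave alone.
- tweezers: Loose steel tweezers, 21 x 130 x 10 mm, on the desk right of the stage; origin at the centre of the underside. Leave alone.
- marker: Loose blue-and-white marker pen, 17 x 138 x 17 mm, on the desk left of the stage; origin at the centre of the underside. Leave alone.
Mind the look-alikes: they are no part of the job. Of the things that look like the part that bears black_puck_center, the smaller one is meant.

How it is judged (in metres and radians):
On the way, in this order (a step that is already met when the one before it is completed fails the run):
1. the black puck lies flat in the recess, the clip not yet over it (horizontal distance between black_puck_center and recess below 0.005 m and z of black_puck_center in the frame of stage below 0.0208 m and angle between black_puck_center's own z axis and vertical below 0.08 rad and value of joint clip below 1 rad), for 0.2 s.
2. the clip lies over the seated puck (value of joint clip above 1.37 rad and z of black_puck_center in the frame of stage below 0.0208 m), for 0.2 s.
At the end, for the whole second after the job is handed in: The black puck lies in the recess: centre within 5 mm of the recess centre, within 1.8 mm of its fully seated height, tilted less than 0.08 rad; the clip stands over it at more than 1.37 rad; the white puck is within 10 mm, and the fuse box, tweezers and marker within 20 mm, of where they started (all of step 2 and horizontal distance between black_puck_center and recess below 0.005 m and angle between black_puck_center's own z axis and vertical below 0.08 rad and distance of white_puck_center from where it was at the start of the episode below 0.01 m and distance of each of fuse_box, tweezers, marker from where it was at the start of the episode below 0.02 m); the robot touches nothing.
It fails at once if the black puck is lifted (centre more than 7 mm above where it lies on the deck) (z of black_puck_center in the frame of stage above 0.033 m).
It fails at once if the black puck falls off the stage (z of black_puck_center in the frame of stage below 0.012 m).
It fails at once if the white puck is moved by more than 10 mm (distance of white_puck_center from where it was at the start of the episode above 0.01 m).
It fails at once if a bystander is moved by more than 20 mm (distance of any of fuse_box, tweezers, marker from where it was at the start of the episode above 0.02 m).
It also fails if it takes over 48 s, if anything falls off the work surface, if the arm or the gripper's body presses on something with over 40 N, if the wrist force passes 120 N, or if a joint passes its speed limit or range.

## Working session

There is one attempt and no reset: what is moved stays moved. The work goes in short steps, Python scripts to look and compute and a tool call to move; the robot and the scene stay as the last step left them, time stands still between calls to the robot, and variables do not carry over. Pictures are saved under pics/ and viewed, on a budget of 10 in all, crops included, one or two more only if the job needs it, and the job is handed in when it is done.

Besides the shell and the picture viewer there is one more tool, called as name(argument=value, ...), one argument or row to a line, values as JSON. apply_moves: Moves the arm, as the interface text tells. Its arguments: {"type":"object","properties":{"steps":{"type":"array","items":{"type":"array","items":{"type":"array","items":{"type":"number"}}}}},"required":["steps"]}

```bash
mkdir -p pics; ls; python3 - <<'E'
from station import sense, capture, masks_of
import cv2,numpy as np
s=sense();print(s['time_s'],s['tcp_pos'],s['ee_rot'],s['gripper_width'])
for n in ["scene","top"]:
    c=capture(n);cv2.imwrite(f'pics/{n}1.png',c['color'][:,:,::-1]);print(n,c['vfov'],c['cx'],c['cy'],np.round(c['T'],3).tolist())
    for t in ["stage","black_puck_center","white_puck_center","clip","clip_pin"]:
        print(t,[(m['box'],round(m['confidence'],2),np.round(np.argwhere(m['pixels']).mean(0)[::-1],1).tolist()) for m in masks_of(c,t)])
E
```

```text
pics
0.0 [ 0.22160837 -0.58377509  0.23847327] [[-9.34986452e-01 -3.54682473e-01 -8.23580909e-04]
 [-3.54683424e-01  9.34984299e-01  2.00746292e-03]
 [ 5.80233044e-05  2.16906113e-03 -9.99997646e-01]] 0.9996767617732671
scene 50.74589317247283 260.2851031139978 193.59083226840724 [[-0.829, -0.335, 0.447, -0.059], [-0.559, 0.474, -0.681, 0.845], [0.016, -0.814, -0.58, 0.808], [0.0, 0.0, 0.0, 1.0]]
stage [([193.7, 185.4, 86.4, 71.4], 0.64, [234.9, 219.8])]
black_puck_center [([288.4, 187.1, 17.6, 17.0], 0.77, [296.9, 196.0]), ([251.1, 200.2, 7.5, 4.9], 0.62, [254.1, 201.3]), ([215.6, 228.8, 13.1, 11.1], 0.44, [224.3, 232.2])]
white_puck_center [([218.7, 228.0, 13.3, 12.1], 0.56, [224.0, 232.2])]
clip [([217.7, 204.9, 8.4, 11.9], 0.47, [221.5, 210.6])]
clip_pin [([221.0, 204.8, 2.2, 7.6], 0.42, [221.5, 209.9])]
top 57.81284515516955 255.81729167368627 190.12357794734925 [[0.03, -0.978, 0.208, 0.342], [-1.0, -0.028, 0.012, 0.011], [-0.006, -0.209, -0.978, 0.916], [0.0, 0.0, 0.0, 1.0]]
stage [([187.2, 155.7, 110.1, 63.3], 0.77, [242.1, 187.6])]
black_puck_center [([315.2, 213.5, 18.7, 23.8], 0.92, [320.1, 225.7]), ([264.3, 180.1, 16.0, 18.0], 0.74, [272.9, 189.4])]
white_puck_center [([199.5, 183.5, 11.2, 14.5], 0.44, [204.6, 193.6])]
clip []
clip_pin []
```

```bash
python3 - <<'E'
import cv2
a=cv2.imread('pics/top1.png')[120:270,150:350]
cv2.imwrite('pics/top1c.png',cv2.resize(a,(800,600),interpolation=cv2.INTER_CUBIC))
E
```

```text
(no output)
```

View pics/top1.png

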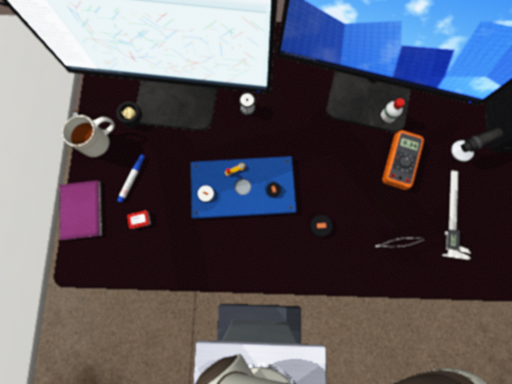

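View pics/top1c.png

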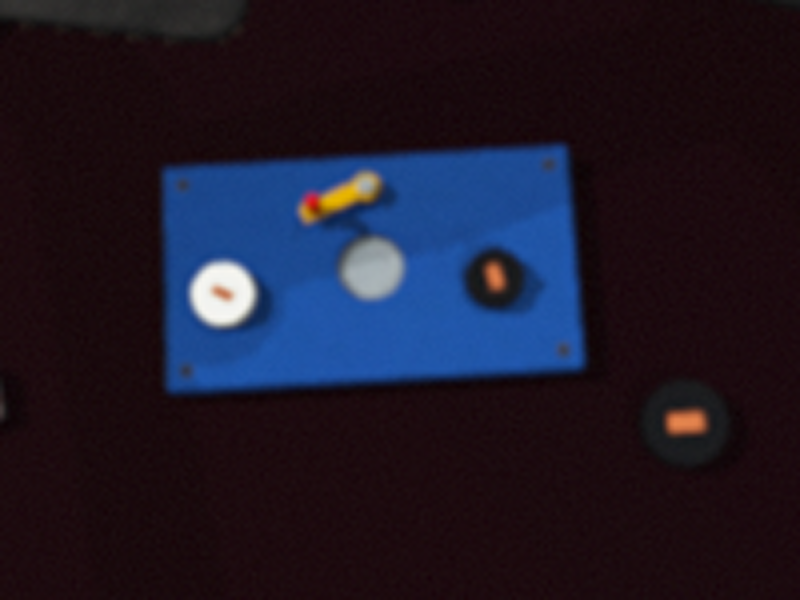

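The top view shows the stage with its recess at about (243,187). The black puck is at (273.5,189.5) on the -y side, the white puck at (205,193), and the clip is slightly rotated with its pivot at (242,166). The larger disc at (321,226) is the look-alike.

```bash
cat > h.py <<'E'
import numpy as np,cv2
from station import sense, capture, masks_of
def ray(c,u,v,z):
    f=c['color'].shape[0]/2/np.tan(np.radians(c['vfov'])/2); T=np.array(c['T'])
    d=T[:3,:3]@np.array([(u-c['cx'])/f,(v-c['cy'])/f,1]); o=T[:3,3]
    return (o+d*(z-o[2])/d[2])
def proj(c,p):
    f=c['color'].shape[0]/2/np.tan(np.radians(c['vfov'])/2); T=np.array(c['T'])
    q=T[:3,:3].T@(np.array(p)-T[:3,3]); return np.array([c['cx']+f*q[0]/q[2],c['cy']+f*q[1]/q[2]])
E
python3 - <<'E'
from h import *
c=capture('top')
P=lambda n,u,v,z:print(n,np.round(ray(c,150+u/4-.4,120+v/4-.4,z),4))
for i,(u,v) in enumerate([(163,168),(568,146),(586,370),(168,392)]):P('corner%d'%i,u,v,.02)
P('recess',372,268,.013);P('black',495,277,.032);P('white',223,294,.032);P('pivot',368,185,.032);P('pin',312,202,.05)
P('big',686,422,.02)
w=capture('wrist');s=sense()
R=s['ee_rot'];T=np.array(w['T']);print('cam in tool',np.round(R.T@(T[:3,3]-s['tcp_pos']),4).tolist(),np.round(R.T@T[:3,:3],3).tolist(),w['vfov'])
E
```

```text
corner0 [0.6065 0.2    0.02  ]
corner1 [ 0.6296 -0.0715  0.02  ]
corner2 [ 0.478  -0.0845  0.02  ]
corner3 [0.4556 0.1863 0.02  ]
recess [0.5434 0.0575 0.013 ]
black [ 0.5355 -0.0237  0.032 ]
white [0.5191 0.1526 0.032 ]
pivot [0.5952 0.0613 0.032 ]
pin [0.5776 0.0959 0.05  ]
big [ 0.446 -0.149  0.02 ]
cam in tool [0.0743, -0.0004, -0.1454] [[-0.001, -0.962, -0.273], [1.0, -0.001, 0.0], [-0.0, -0.273, 0.962]] 61.70868793816576
```

```bash
cat >> h.py <<'E'
def plan(pos,az,n,grip=1):
    "rows to bring TCP to pos with tool x at world azimuth az (deg), tool down"
    s=sense();p=np.array(s['tcp_pos']);R=np.array(s['ee_rot'])
    a=np.arctan2(R[1,0],R[0,0]);da=(np.radians(az)-a+np.pi)%(2*np.pi)-np.pi
    d=(np.array(pos)-p)/n*1000
    for i in range(n):
        b=a+da*i/n; x=np.array([np.cos(b),np.sin(b)]);y=np.array([np.sin(b),-np.cos(b)])
        print([grip,round(x@d[:2],1),round(y@d[:2],1),round(-d[2],1),0,0,round(-da/n,4)],end=',')
    print()
E
python3 -c "
from h import *
plan((.54,-.005,.15),-95.6,12)"
```

```text
[1, np.float64(-41.9), np.float64(35.7), np.float64(7.5), 0, 0, np.float64(-0.0925)],[1, np.float64(-45.0), np.float64(31.7), np.float64(7.5), 0, 0, np.float64(-0.0925)],[1, np.float64(-47.8), np.float64(27.4), np.float64(7.5), 0, 0, np.float64(-0.0925)],[1, np.float64(-50.1), np.float64(22.9), np.float64(7.5), 0, 0, np.float64(-0.0925)],[1, np.float64(-52.0), np.float64(18.1), np.float64(7.5), 0, 0, np.float64(-0.0925)],[1, np.float64(-53.5), np.float64(13.3), np.float64(7.5), 0, 0, np.float64(-0.0925)],[1, np.float64(-54.5), np.float64(8.3), np.float64(7.5), 0, 0, np.float64(-0.0925)],[1, np.float64(-55.0), np.float64(3.2), np.float64(7.5), 0, 0, np.float64(-0.0925)],[1, np.float64(-55.0), np.float64(-1.9), np.float64(7.5), 0, 0, np.float64(-0.0925)],[1, np.float64(-54.6), np.float64(-7.0), np.float64(7.5), 0, 0, np.float64(-0.0925)],[1, np.float64(-53.8), np.float64(-12.0), np.float64(7.5), 0, 0, np.float64(-0.0925)],[1, np.float64(-52.4), np.float64(-16.9), np.float64(7.5), 0, 0, np.float64(-0.0925)],
```

apply_moves(
  steps=[
    [[1, -42, 35.5, 7.5, 0, 0, -0.0925], [1, -45, 31.5, 7.5, 0, 0, -0.0925], [1, -48, 27.5, 7.5, 0, 0, -0.0925], [1, -50, 23, 7.5, 0, 0, -0.0925], [1, -52, 18, 7.5, 0, 0, -0.0925], [1, -53.5, 13.5, 7.5, 0, 0, -0.0925], [1, -54.5, 8.5, 7.5, 0, 0, -0.0925], [1, -55, 3, 7.5, 0, 0, -0.0925], [1, -55, -2, 7.5, 0, 0, -0.0925], [1, -54.5, -7, 7.5, 0, 0, -0.0925], [1, -54, -12, 7.5, 0, 0, -0.0925], [1, -52.5, -17, 7.5, 0, 0, -0.0925]],
  ],
)

```text
time_s: 2.2
tcp_pos: [0.5413, -0.0031, 0.1497]
ee_rot: [[-0.094, -0.996, 0.001], [-0.996, 0.094, 0.0], [-0.0, -0.001, -1.0]]
wrist_force: [0.6, -0.5, 0.3]
gripper_width: 0.999
```

```bash
python3 - <<'E'
from h import *
s=sense();print(s['time_s'],s['tcp_pos'],np.round(s['ee_rot'],4).tolist(),s['joints'],np.abs(s['joint_velocities']).max())
c=capture('wrist');im=c['color'][:,:,::-1].copy();cv2.imwrite('pics/w1raw.png',im)
import pickle;pickle.dump(c,open('w1.pkl','wb'))
for t,z in [("black_puck_center",.032),("white_puck_center",.032),("clip",.032),("clip_pin",.052),("stage",.02)]:
    for m in masks_of(c,t):
        b=np.array(m['box']);u,v=b[:2]+b[2:]/2
        print(t,round(m['confidence'],2),np.round(b,1),np.round(ray(c,u,v,z),4))
cv2.imwrite('pics/w1.png',cv2.resize(im,(800,600),interpolation=cv2.INTER_CUBIC))
E
```

```text
2.2 [ 0.54128011 -0.00311995  0.1496654 ] [[-0.0943, -0.9955, 0.0008], [-0.9955, 0.0943, 0.0], [-0.0001, -0.0008, -1.0]] [ 1.68475458e+01  1.87844040e+01 -1.86375131e+01  1.57499643e-02
 -5.25328189e+01 -2.22710057e+01] 36.12949365430981
black_puck_center 0.85 [323.9   0.5  78.4  39.3] [ 0.4528 -0.1288  0.032 ]
black_puck_center 0.83 [238.7 148.2  51.3  46.6] [ 0.5357 -0.0225  0.032 ]
clip 0.75 [222.4 292.1  15.6  26. ] [0.5794 0.1023 0.032 ]
clip_pin 0.68 [146.7  87.3 207.6 248.2] [0.5495 0.0046 0.052 ]
clip_pin 0.57 [208.7 258.7  29.3  59.5] [0.5799 0.0717 0.052 ]
stage 0.96 [146.9  87.3 206.5 247.5] [0.5518 0.015  0.02  ]
```

View pics/w1.png

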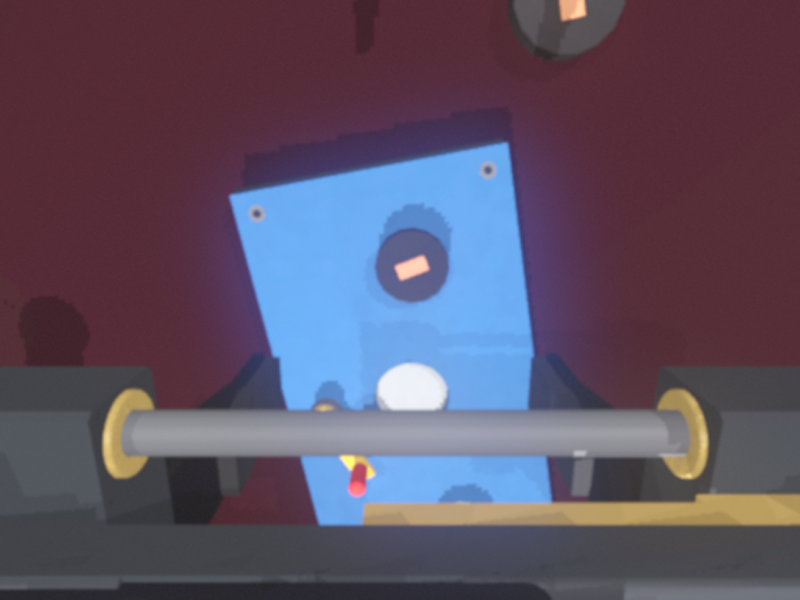

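Blurred by motion, but consistent: puck at (412,265), recess at (412,388) partly hidden by the gripper bar. I'll move +y and look again while still.

apply_moves(
  steps=[
    [[1, -45, 0, 0, 0, 0, 0], [1, -45, 0, 0, 0, 0, 0], [1, 0, 0, 0, 0, 0, 0], [1, 0, 0, 0, 0, 0, 0]],
  ],
)

```text
time_s: 3.0
tcp_pos: [0.5488, 0.0835, 0.1497]
ee_rot: [[-0.099, -0.995, -0.0], [-0.995, 0.099, -0.0], [0.0, 0.0, -1.0]]
wrist_force: [-0.5, -0.2, 0.3]
gripper_width: 1.003
```

```bash
python3 - <<'E'
from h import *
s=sense();print(s['time_s'],s['tcp_pos'],np.abs(s['joint_velocities']).max())
c=capture('wrist');im=c['color'][:,:,::-1].copy()
import pickle;pickle.dump(c,open('w2.pkl','wb'))
for t,z in [("black_puck_center",.032),("clip",.032),("clip_pin",.042),("stage",.02)]:
    for m in masks_of(c,t):
        b=np.array(m['box']);u,v=b[:2]+b[2:]/2
        print(t,round(m['confidence'],2),np.round(b,1),np.round(ray(c,u,v,z),4))
cv2.imwrite('pics/w2.png',cv2.resize(im,(800,600),interpolation=cv2.INTER_CUBIC))
E
```

```text
3.0 [0.5487505  0.08346759 0.14974537] 0.5838067551609714
black_puck_center 0.95 [236.7  30.5  54.8  57. ] [ 0.5347 -0.0227  0.032 ]
clip 0.7 [192.9 168.4  45.3  59.2] [0.5866 0.0829 0.032 ]
clip 0.22 [133.5   0.  226.1 307.4] [0.556  0.0478 0.032 ]
clip_pin 0.74 [194.2 165.2  42.1  62.5] [0.5849 0.0787 0.042 ]
stage 0.9 [132.8   0.  226.5 309.8] [0.5572 0.0506 0.02  ]
```

View pics/w2.png

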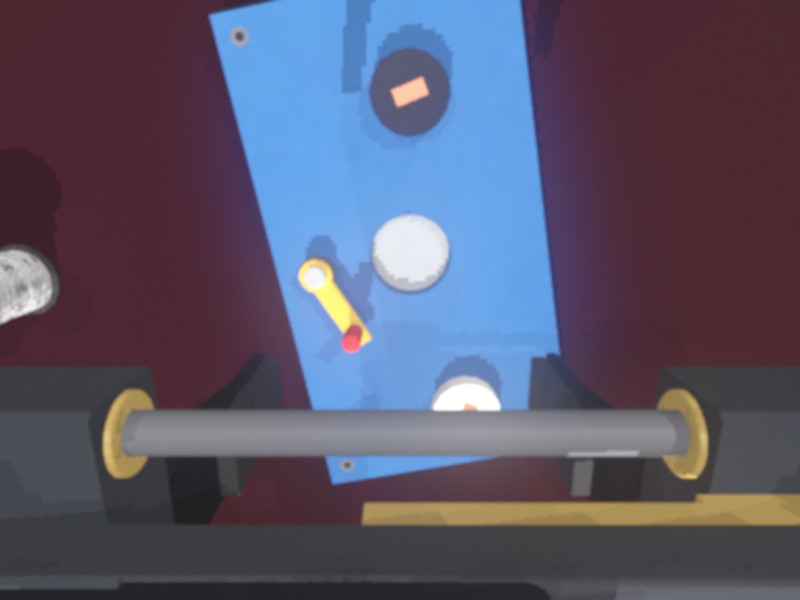

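Recess at (411,253), puck at (410,92), clip pivot at (316,273) and pin at about (351,335), all clear. Next I'll refine with colour contours.

```bash
python3 - <<'E'
from h import *
import pickle;c=pickle.load(open('w2.pkl','rb'))
hsv=cv2.cvtColor(c['color'],cv2.COLOR_RGB2HSV)
blue=((hsv[...,0]>95)&(hsv[...,0]<125)&(hsv[...,1]>110)).astype(np.uint8)
cs,_=cv2.findContours(1-blue,cv2.RETR_LIST,cv2.CHAIN_APPROX_NONE)
out={}
for k in cs:
    a=cv2.contourArea(k)
    if 100<a<4000:
        (u,v),r_=cv2.minEnclosingCircle(k); 
        for z in (.02,.026,.032):
            P=np.array([ray(c,*q,z)[:2] for q in k[:,0].astype(float)])*1000
            (x,y),rr=cv2.minEnclosingCircle(P.astype(np.float32)); A=cv2.contourArea(P.astype(np.float32))
            m=cv2.moments(P.astype(np.float32)); print(round(u),round(v),z,np.round([x,y,rr,2*(A/np.pi)**.5,m['m10']/m['m00'],m['m01']/m['m00']],1))
for n,u,v,z in [('pivot',316,273,.032),('pintop',352,330,.052),('pinbase',351,348,.032),('white',467,410,.032),('c0',210,14,.02),('c1',521,0,.02),('c2',331,484,.02),('r',558,330,.02)]:
    print(n,np.round(ray(c,u*.64-.2,v*.64-.2,z)*1000,1))
E
```

```text
258 294 0.02 [560.5 188.4  49.4  38.3 571.8 190.6]
258 294 0.026 [560.1 184.5  48.3  37.4 571.1 186.6]
258 294 0.032 [559.7 180.6  47.2  36.6 570.5 182.6]
242 178 0.02 [562.8  73.3  46.5  60.9 564.3  69.1]
242 178 0.026 [562.4  71.9  45.5  59.6 563.8  67.8]
242 178 0.032 [561.9  70.5  44.5  58.3 563.3  66.5]
262 58 0.02 [536.2 -24.3  20.4  39.8 536.1 -24.5]
262 58 0.026 [536.4 -23.6  20.   38.9 536.3 -23.8]
262 58 0.032 [536.5 -22.9  19.5  38.  536.4 -23. ]
153 23 0.02 [617.4 -58.2   4.8   8.9 617.4 -58.4]
153 23 0.026 [615.8 -56.7   4.7   8.7 615.8 -56.9]
153 23 0.032 [614.2 -55.3   4.6   8.5 614.1 -55.5]
pivot [595.   61.4  32. ]
pintop [577.1  88.7  52. ]
pinbase [581.9 105.8  32. ]
white [520.  150.5  32. ]
c0 [629.8 -69.6  20. ]
c1 [478.1 -60.4  20. ]
c2 [608.2 200.1  20. ]
r [463.2 111.2  20. ]
```

```bash
python3 - <<'E'
from h import *
import pickle;c=pickle.load(open('w2.pkl','rb'))
hsv=cv2.cvtColor(c['color'],cv2.COLOR_RGB2HSV)
m=((hsv[...,1]<110)).astype(np.uint8)
m[:, :236]=0; m[:,292:]=0; m[:132]=0; m[192:]=0
cs,_=cv2.findContours(m,cv2.RETR_EXTERNAL,cv2.CHAIN_APPROX_NONE);k=max(cs,key=cv2.contourArea)
P=np.array([ray(c,*q,.02)[:2] for q in k[:,0].astype(float)])*1000
print(cv2.boundingRect(k),cv2.minEnclosingCircle(P.astype(np.float32)),cv2.fitEllipse(P.astype(np.float32)))
for n,u,v,z in [('pintop',351,346,.052),('pinbase',352,330,.032)]: print(n,np.round(ray(c,u*.64-.2,v*.64-.2,z)*1000,1))
R=np.array([543,58]);p=np.array([536.4,-23.6]);print((R-p),np.degrees(np.arctan2(*(R-p)[::-1])))
E
```

```text
(236, 137, 52, 51) ((545.1793823242188, 57.62654113769531), 23.47541046142578) ((544.2786865234375, 58.16362380981445), (43.450801849365234, 44.52589797973633), 120.84569549560547)
pintop [578.7  97.3  52. ]
pinbase [580.   95.3  32. ]
[ 6.6 81.6] 85.37584867157092
```

apply_moves(
  steps=[
    [[0.276, 51, 0.5, 0, 0, 0, 0], [0.276, 51, 0.5, 0, 0, 0, 0], [0.276, 51, 0.5, 0, 0, 0, -0.185], [0.276, 0, 0, 0, 0, 0, -0.185], [0.276, 0, 0, 0, 0, 0, -0.185], [0.276, 0, 0, 0, 0, 0, -0.185], [0.276, 0, 0, 0, 0, 0, -0.185], [0.276, 0, 0, 0, 0, 0, -0.185], [0.276, 0, 0, 0, 0, 0, -0.185], [0.276, 0, 0, 0, 0, 0, -0.185], [0.276, 0, 0, 0, 0, 0, -0.185], [0.276, 0, 0, 0, 0, 0, -0.185]],
  ],
)

```text
time_s: 4.75
tcp_pos: [0.5327, -0.0673, 0.1496]
ee_rot: [[0.983, 0.183, -0.0], [0.183, -0.983, -0.0], [-0.0, -0.0, -1.0]]
wrist_force: [1.0, 0.1, 0.3]
gripper_width: 0.278
```

apply_moves(
  steps=[
    [[0.276, 0, 0, 0, 0, 0, -0.185], [0.276, 0, 0, 0, 0, 0, -0.185], [0.276, 0, 0, 0, 0, 0, -0.185], [0.276, 0, 0, 0, 0, 0, -0.185], [0.276, 0, 0, 0, 0, 0, -0.185], [0.276, 0, 0, 0, 0, 0, -0.185], [0.276, 0, 0, 0, 0, 0, -0.185], [0.276, 0, 0, 40, 0, 0, 0], [0.276, 0, 0, 40, 0, 0, 0], [0.276, 0, 0, 0, 0, 0, 0], [0.276, 0, 0, 0, 0, 0, 0]],
  ],
)

```text
time_s: 6.12
tcp_pos: [0.5339, -0.067, 0.0708]
ee_rot: [[0.097, 0.995, 0.002], [0.995, -0.097, -0.0], [-0.0, 0.002, -1.0]]
wrist_force: [0.3, 0.1, 0.2]
gripper_width: 0.275
```

```bash
cat >> h.py <<'E'
def look(name):
    "puck (top centre), recess centre by colour in the wrist view; saves picture"
    c=capture('wrist');s=sense();R=np.array(s['ee_rot'])
    cv2.imwrite(f'pics/{name}.png',cv2.resize(c['color'][:,:,::-1],(800,600),interpolation=cv2.INTER_CUBIC))
    print('t',s['time_s'],'tcp',np.round(s['tcp_pos']*1000,1),'az',round(np.degrees(np.arctan2(R[1,0],R[0,0])),2),'F',np.round(s['wrist_force'],1),'g',s['gripper_width'])
    for m in masks_of(c,'black_puck_center'):
        k=max(cv2.findContours(m['pixels'].astype(np.uint8),cv2.RETR_EXTERNAL,cv2.CHAIN_APPROX_NONE)[0],key=cv2.contourArea)
        P=np.array([ray(c,*q,.028)[:2] for q in k[:,0].astype(float)])*1000
        print('puck',round(m['confidence'],2),np.round(m['box']),'xy,r',np.round(cv2.minEnclosingCircle(P.astype(np.float32))[0],1),round(cv2.minEnclosingCircle(P.astype(np.float32))[1],1))
    return c,s
E
python3 -c "
from h import *
look('w3')
plan((.532,-.069,.04),84.5,2,.276)"
```

```text
t 6.175 tcp [534.2 -66.8  71.3] az 84.44 F [ 0.2 -0.   0.1] g 0.27919794279857235
puck 0.77 [219. 123.  70.  68.] xy,r [536.7 -23.6] 20.3
[0.276, np.float64(-1.2), np.float64(-1.0), np.float64(15.7), 0, 0, np.float64(-0.0006)],[0.276, np.float64(-1.2), np.float64(-1.0), np.float64(15.7), 0, 0, np.float64(-0.0006)],
```

View pics/w3.png

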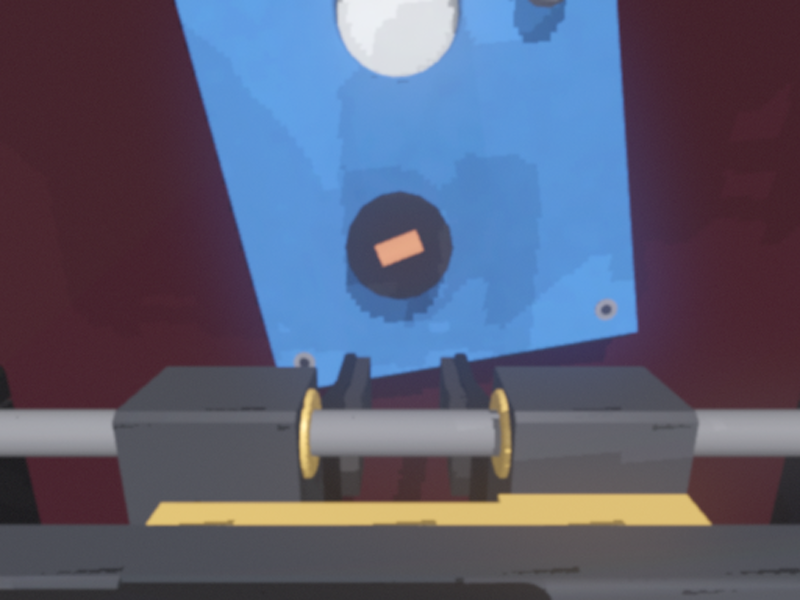

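Puck (399,247) and recess (399,15) line up with the fingers' axis, which is about 2 mm to their right. Now I'll shift, lower and start the push.

apply_moves(
  steps=[
    [[0.276, -2, -2, 15, 0, 0, 0], [0.276, 0, 0, 16, 0, 0, 0], [0.276, 0, 0, 0, 0, 0, 0], [0.276, 7, 0, 0, 0, 0, 0], [0.276, 7, 0, 0, 0, 0, 0], [0.276, 7, 0, 0, 0, 0, 0], [0.276, 7, 0, 0, 0, 0, 0], [0.276, 7, 0, 0, 0, 0, 0], [0.276, 7, 0, 0, 0, 0, 0], [0.276, 7, 0, 0, 0, 0, 0], [0.276, 7, 0, 0, 0, 0, 0], [0.276, 0, 0, 0, 0, 0, 0]],
  ],
)

```text
time_s: 7.72
tcp_pos: [0.5362, -0.0122, 0.0385]
ee_rot: [[0.096, 0.995, 0.0], [0.995, -0.096, 0.0], [0.0, 0.0, -1.0]]
wrist_force: [-0.0, -0.5, 0.3]
gripper_width: 0.277
```

```bash
python3 -c "
from h import *
look('w4')"
```

```text
t 7.775 tcp [536.1 -12.5  38.5] az 84.45 F [ 0.4 -0.1 -0.3] g 0.2734738190540249
puck 0.86 [215. 163.  83.  80.] xy,r [539.6  12.7] 21.4
```

View pics/w4.png

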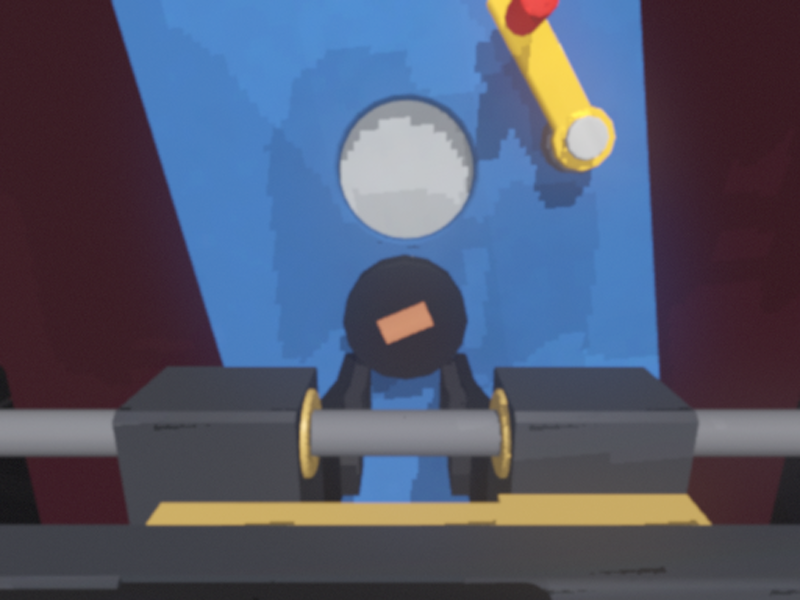

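The puck (406,317) sits in the finger cradle and the recess (407,168) is straight ahead, about 45 mm away.

apply_moves(
  steps=[
    [[0.276, 4, 0.5, 0, 0, 0, 0], [0.276, 4, 0, 0, 0, 0, 0], [0.276, 4, 0, 0, 0, 0, 0], [0.276, 4, 0, 0, 0, 0, 0], [0.276, 4, 0, 0, 0, 0, 0], [0.276, 4, 0, 0, 0, 0, 0], [0.276, 4, 0, 0, 0, 0, 0], [0.276, 4, 0, 0, 0, 0, 0], [0.276, 4, 0, 0, 0, 0, 0], [0.276, 3, 0, 0, 0, 0, 0], [0.276, 2, 0, 0, 0, 0, 0], [0.276, 1, 0, 0, 0, 0, 0]],
  ],
)

```text
time_s: 9.32
tcp_pos: [0.5407, 0.0291, 0.0385]
ee_rot: [[0.097, 0.995, -0.0], [0.995, -0.097, 0.0], [0.0, -0.0, -1.0]]
wrist_force: [-0.3, 0.0, -1.3]
gripper_width: 0.275
```

```bash
python3 -c "
from h import *
look('w5')"
```

```text
t 9.375 tcp [540.7  29.1  38.5] az 84.43 F [-0.2 -0.5  0.3] g 0.27450399045422935
puck 0.74 [220. 165.  79.  75.] xy,r [543.7  54.7] 21.2
```

View pics/w5.png

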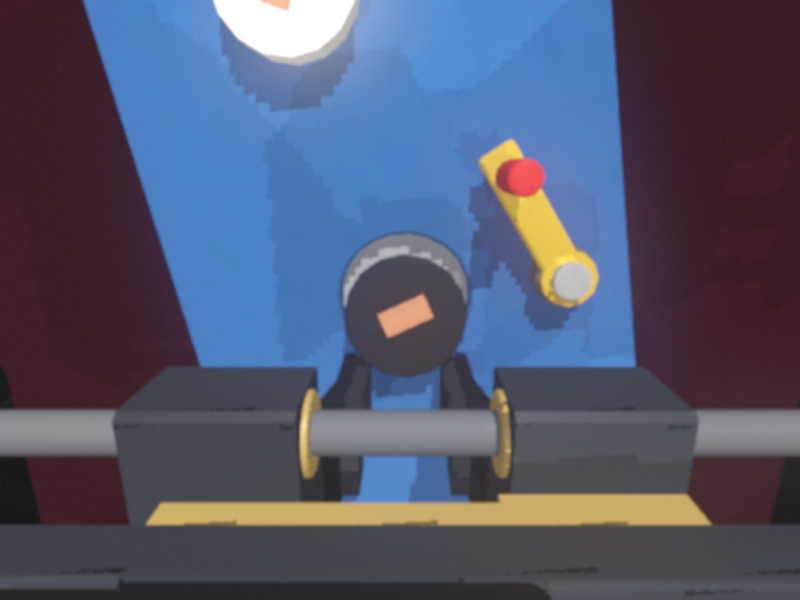

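Nearly there: the puck (405,315) is laterally centred and the recess's far edge still shows at row 233, so about 3–4 mm remain.

apply_moves(
  steps=[
    [[0.276, 1, 0, 0, 0, 0, 0], [0.276, 1, 0, 0, 0, 0, 0], [0.276, 1, 0, 0, 0, 0, 0], [0.276, 1, 0, 0, 0, 0, 0], [0.276, 0, 0, 0, 0, 0, 0]],
  ],
)

```text
time_s: 10.05
tcp_pos: [0.5411, 0.033, 0.0386]
ee_rot: [[0.097, 0.995, 0.0], [0.995, -0.097, -0.0], [-0.0, 0.0, -1.0]]
wrist_force: [-0.4, -0.1, -0.3]
gripper_width: 0.276
```

```bash
python3 -c "
from h import *
look('w6')"
```

```text
t 10.1 tcp [541.1  33.   38.5] az 84.42 F [ 0.8  0.4 -0.8] g 0.27651684947248284
puck 0.91 [221. 162.  78.  77.] xy,r [544.4  59.3] 20.4
```

View pics/w6.png

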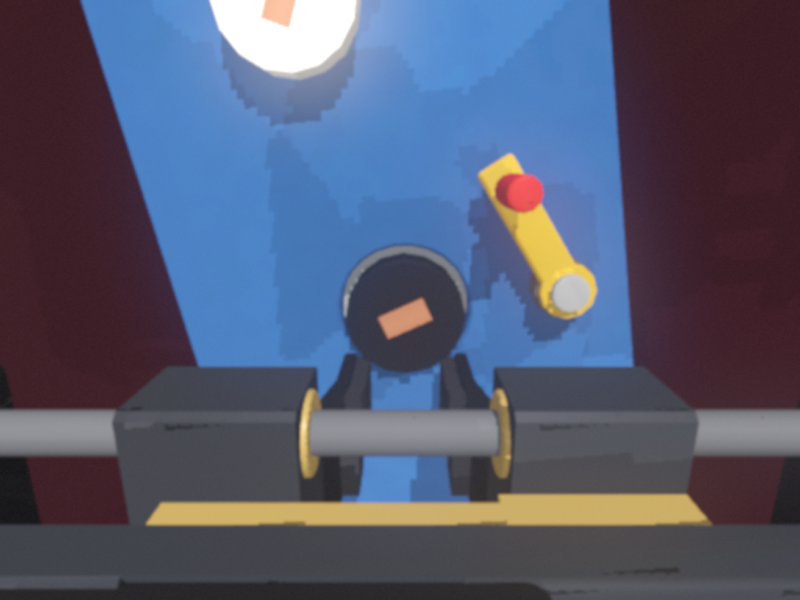

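Gap shrinking (recess edge row 245, puck edge about 255), but the puck's apparent size says it hasn't dropped yet. I'll continue with half-millimetre rows.

apply_moves(
  steps=[
    [[0.276, 0.5, 0, 0, 0, 0, 0], [0.276, 0.5, 0, 0, 0, 0, 0], [0.276, 0.5, 0, 0, 0, 0, 0], [0.276, 0.5, 0, 0, 0, 0, 0], [0.276, 0, 0, 0, 0, 0, 0]],
  ],
)

```text
time_s: 10.78
tcp_pos: [0.5413, 0.035, 0.0386]
ee_rot: [[0.097, 0.995, 0.0], [0.995, -0.097, 0.0], [0.0, 0.0, -1.0]]
wrist_force: [-0.0, -0.2, -0.2]
gripper_width: 0.277
```

```bash
python3 -c "
from h import *
look('w7')"
```

```text
t 10.825 tcp [541.3  35.   38.6] az 84.43 F [-0.7 -0.1 -0.3] g 0.27810038733554016
puck 0.8 [219. 163.  80.  73.] xy,r [544.6  61.5] 20.1
```

View pics/w7.png

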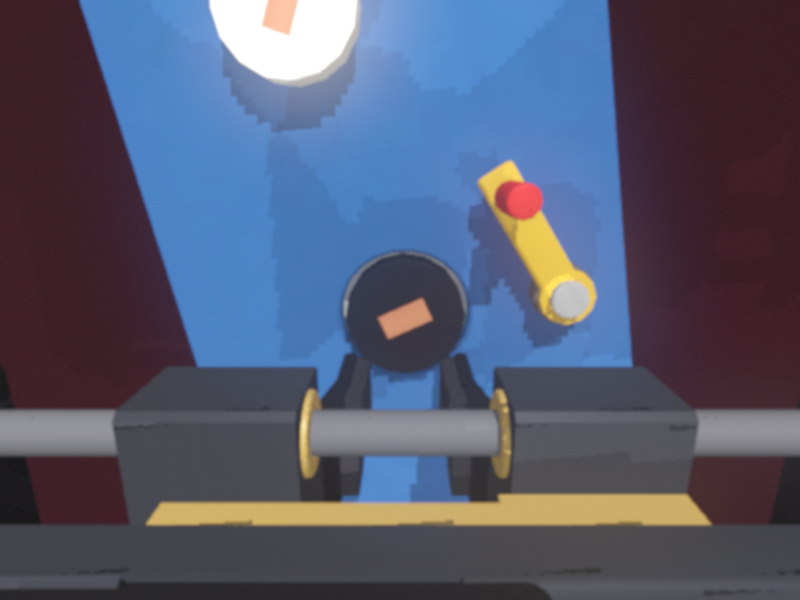

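```bash
python3 - <<'E'
from h import *
c=capture('wrist');s=sense()
d=np.array([.0969,.9953]);n=np.array([.9953,-.0969])
f=lambda u,v,z:(lambda p:np.round([(p[:2]-s['tcp_pos'][:2])@d*1000,(p[:2]-s['tcp_pos'][:2])@n*1000],1))(ray(c,u*.64-.2,v*.64-.2,z))
print('rim far',f(405,250,.02),'recess ctr by rim',f(405,250,.02)-[22,0])
print('pivot',f(570,299,.032),'->recess y: in stage frame pivot at 52,0')
for z in (.032,.025): print('puck top z',z,'far',f(405,255,z),'near',f(405,373,z),'left',f(344,312,z),'right',f(466,312,z))
# boundaries
g=c['color'][:,259].astype(int); print([(v,g[v].tolist()) for v in range(154,172)]); print([(v,g[v].tolist()) for v in range(228,250,1)])
E
```

```text
rim far [46.4  0.5] recess ctr by rim [24.4  0.5]
pivot [32.9 52.2] ->recess y: in stage frame pivot at 52,0
puck top z 0.032 far [47.   0.5] near [7.9 0.4] left [ 28.8 -18.8] right [28.7 19.7]
puck top z 0.025 far [45.7  0.5] near [4.8 0.4] left [ 26.7 -19.7] right [26.6 20.6]
[(154, [70, 117, 179]), (155, [71, 118, 179]), (156, [71, 118, 179]), (157, [72, 117, 179]), (158, [70, 115, 176]), (159, [69, 106, 161]), (160, [72, 94, 134]), (161, [79, 91, 115]), (162, [70, 77, 95]), (163, [57, 62, 80]), (164, [52, 57, 76]), (165, [55, 59, 78]), (166, [57, 61, 79]), (167, [59, 62, 80]), (168, [56, 59, 77]), (169, [55, 57, 76]), (170, [56, 58, 77]), (171, [55, 57, 76])]
[(228, [57, 56, 68]), (229, [56, 55, 66]), (230, [57, 55, 67]), (231, [57, 56, 68]), (232, [58, 57, 68]), (233, [55, 55, 67]), (234, [57, 56, 68]), (235, [57, 57, 68]), (236, [58, 57, 69]), (237, [55, 57, 73]), (238, [54, 64, 91]), (239, [57, 77, 116]), (240, [59, 84, 128]), (241, [60, 89, 136]), (242, [63, 97, 148]), (243, [70, 111, 168]), (244, [77, 125, 186]), (245, [80, 130, 192]), (246, [80, 130, 193]), (247, [81, 131, 193]), (248, [79, 129, 192]), (249, [80, 130, 193])]
```

Geometry is ambiguous between dropped and tilted. I'll back the fingers off and look clear of contact.

apply_moves(
  steps=[
    [[0.276, -10, 0, 0, 0, 0, 0], [0.276, -10, 0, 0, 0, 0, 0], [0.276, 0, 0, 0, 0, 0, 0], [0.276, 0, 0, 0, 0, 0, 0]],
  ],
)

```text
time_s: 11.42
tcp_pos: [0.5394, 0.0148, 0.0386]
ee_rot: [[0.098, 0.995, 0.0], [0.995, -0.098, 0.0], [0.0, 0.0, -1.0]]
wrist_force: [-0.4, 0.7, 0.4]
gripper_width: 0.276
```

```bash
python3 -c "
from h import *
c,s=look('w8')
cv2.imwrite('pics/w8c.png',cv2.resize(c['color'][60:260,130:397,::-1],(800,600),interpolation=cv2.INTER_CUBIC))"
```

```text
t 11.475 tcp [539.5  15.   38.6] az 84.42 F [ 0.8 -0.8  0.2] g 0.2766099256658239
puck 0.89 [217. 126.  80.  77.] xy,r [544.6  59.9] 19.8
```

View pics/w8c.png

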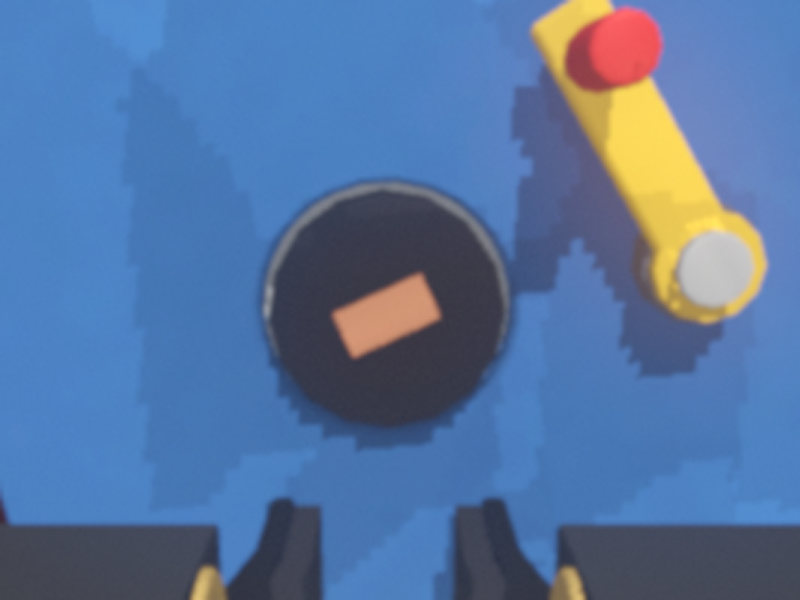

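The puck's shadow strip is now about 7 px, where it was 15 px at 12 mm height. That fits about 5 mm proud, with an even gap to the rim, so it is seated. Before moving on, I'll check clearance to the monitor behind for the clip approach.

```bash
python3 - <<'E'
from h import *
c=capture('top')
for u,v in [(270,88),(180,82),(175,128)]: print([np.round(ray(c,u,v,z),3)[:2].tolist() for z in (0,.1,.2,.3)])
yaw=np.radians(5);s=sense();r0=np.array([.5442,.058])
w=lambda x,y:r0+np.array([np.cos(yaw)*x-np.sin(yaw)*y,np.sin(yaw)*x+np.cos(yaw)*y])/1000
print(w(36,55)); plan((*w(36,55),.0886),95,3,0)
E
```

```text
[[0.839, -0.01], [0.785, -0.007], [0.73, -0.005], [0.676, -0.003]]
[[0.851, 0.251], [0.795, 0.225], [0.74, 0.198], [0.684, 0.172]]
[[0.709, 0.254], [0.669, 0.228], [0.629, 0.201], [0.589, 0.175]]
[0.57526944 0.11592832]
[0, np.float64(34.6), np.float64(8.6), np.float64(-16.7), 0, 0, np.float64(-0.0614)],[0, np.float64(34.0), np.float64(10.7), np.float64(-16.7), 0, 0, np.float64(-0.0614)],[0, np.float64(33.3), np.float64(12.8), np.float64(-16.7), 0, 0, np.float64(-0.0614)],
```

apply_moves(
  steps=[
    [[0, 0, 0, -50, 0, 0, 0], [0, 34.5, 8.5, 0, 0, 0, -0.0614], [0, 34, 10.5, 0, 0, 0, -0.0614], [0, 33.5, 13, 0, 0, 0, -0.0614], [0, 0, 0, 0, 0, 0, 0], [0, 0, 0, 0, 0, 0, 0]],
  ],
)

```text
time_s: 12.32
tcp_pos: [0.5745, 0.1159, 0.0882]
ee_rot: [[-0.087, 0.996, -0.001], [0.996, 0.087, -0.0], [-0.0, -0.001, -1.0]]
wrist_force: [0.9, 0.5, -0.1]
gripper_width: 0.006
```

```bash
python3 - <<'E'
from h import *
c,s=look('w9')
yaw=np.radians(5);r0=np.array([.5442,.058]);q=(s['tcp_pos'][:2]-r0)*1000
print('tcp stage',np.cos(yaw)*q[0]+np.sin(yaw)*q[1],-np.sin(yaw)*q[0]+np.cos(yaw)*q[1])
E
```

```text
t 12.375 tcp [574.4 115.4  88.3] az 94.94 F [ 0.3 -0.5 -0.3] g 0.0028048965582545163
puck 0.37 [146. 124.  70.  66.] xy,r [521.  153.2] 21.3
tcp stage 35.134534410437475 54.58359678253892
```

apply_moves(
  steps=[
    [[0, 0, 0, 18, 0, 0, 0], [0, 0, 0, 17, 0, 0, 0], [0, -2, 1, 0, 0, 0, 0], [0, -2.5, 1, 0, 0, 0, 0], [0, -1.4, -3.2, 0, 0, 0, 0], [0, -1.8, -3.2, 0, 0, 0, 0], [0, -1.9, -2.7, 0, 0, 0, 0], [0, -2.4, -2.8, 0, 0, 0, 0], [0, -2.7, -2.6, 0, 0, 0, 0], [0, -2.6, -2.1, 0, 0, 0, 0], [0, 0, 0, 0, 0, 0, 0]],
  ],
)

```text
time_s: 13.8
tcp_pos: [0.5613, 0.0969, 0.0532]
ee_rot: [[-0.086, 0.996, -0.001], [0.996, 0.086, -0.001], [-0.001, -0.001, -1.0]]
wrist_force: [-1.4, 2.1, -1.2]
gripper_width: 0.007
```

```bash
python3 - <<'E'
from h import *
s=sense();print(s['time_s'],s['tcp_pos'],s['wrist_force'])
c=capture('top')
cv2.imwrite('pics/t2.png',cv2.resize(c['color'][120:270,150:350,::-1],(800,600),interpolation=cv2.INTER_CUBIC))
E
```

```text
13.8 [0.56134569 0.09685947 0.05324906] [-1.38144076  2.0833544  -1.20552146]
```

View pics/t2.png

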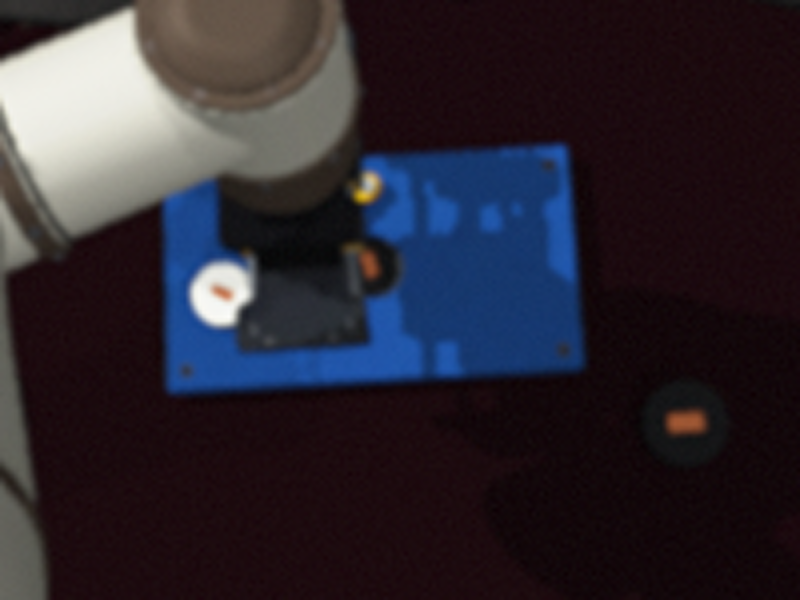

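Contact force is about 2 N and the puck is still in the recess at crop (375,265). I'll continue the arc.

apply_moves(
  steps=[
    [[0, -3.1, -2, 0, 0, 0, 0], [0, -3, -1.5, 0, 0, 0, 0], [0, -3.4, -1.4, 0, 0, 0, 0], [0, -3.2, -0.9, 0, 0, 0, 0], [0, -3.6, -0.7, 0, 0, 0, 0], [0, -2.6, -0.3, 0, 0, 0, 0], [0, -1, 0, 0, 0, 0, 0], [0, 0, 0, 0, 0, 0, 0], [0, 0, 0, 0, 0, 0, 0]],
  ],
)

```text
time_s: 14.98
tcp_pos: [0.5574, 0.077, 0.0537]
ee_rot: [[-0.087, 0.996, 0.001], [0.996, 0.087, -0.0], [-0.0, 0.001, -1.0]]
wrist_force: [0.1, 0.5, 0.3]
gripper_width: 0.002
```

apply_moves(
  steps=[
    [[0, -1, 0, 0, 0, 0, 0], [0, -1, 0, 0, 0, 0, 0], [0, 0, 0, 0, 0, 0, 0], [0, 15, 0, 0, 0, 0, 0], [0, 0, 0, -40, 0, 0, 0], [0, 0, 0, -30, 0, 0, 0], [0, -40, -5, 0, 0, 0, 0], [0, -40, -5, 0, 0, 0, 0], [0, -20, 0, 0, 0, 0, 0], [0, 0, 0, 0, 0, 0, 0], [0, 0, 0, 0, 0, 0, 0]],
  ],
)

```text
time_s: 16.35
tcp_pos: [0.5548, -0.0097, 0.1234]
ee_rot: [[-0.087, 0.996, 0.0], [0.996, 0.087, 0.0], [0.0, 0.0, -1.0]]
wrist_force: [-0.6, -0.1, 0.0]
gripper_width: 0.004
```

```bash
python3 - <<'E'
from h import *
c,s=look('w10')
for t,z in [("clip",.032),("clip_pin",.042),("white_puck_center",.032)]:
    for m in masks_of(c,t):
        b=np.array(m['box']);print(t,round(m['confidence'],2),np.round(b),np.round(ray(c,*(b[:2]+b[2:]/2),z),4))
E
```

```text
t 16.4 tcp [554.8  -9.6 123.4] az 95.04 F [-0.4  0.6  0.9] g 0.004852083513267814
puck 0.86 [224.  84.  50.  52.] xy,r [544.7  59.1] 19.7
puck 0.68 [102. 295.  26.  28.] xy,r [ 438.2 -118.5] 14.9
puck 0.43 [142.   0. 217. 238.] xy,r [545.6  46.5] 110.7
clip 0.68 [263. 100.  71.  22.] [0.5771 0.0612 0.032 ]
clip_pin 0.62 [262.  98.  72.  26.] [0.5762 0.0616 0.042 ]
```

View pics/w10.png

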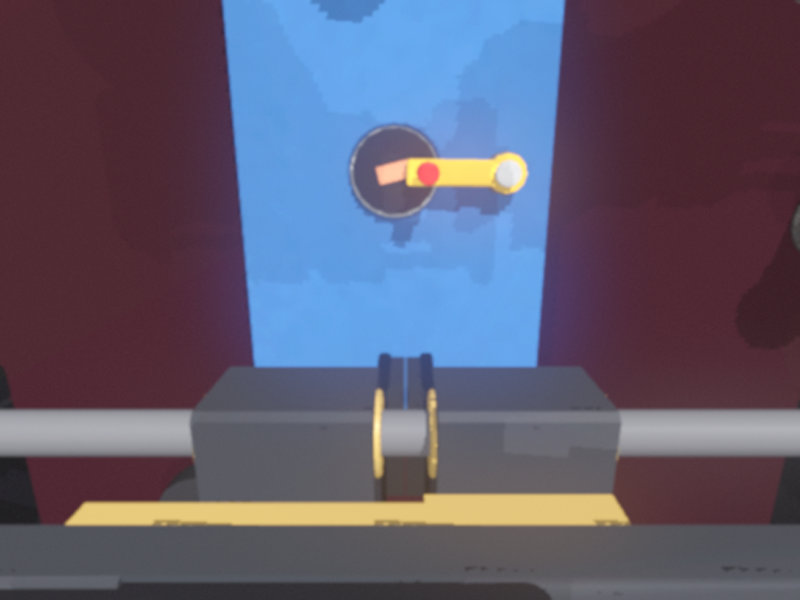

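The clip lies straight across (pivot (509,173), tip (408,173)), which puts it at about 1.57 rad. The puck (395,172) sits centred in the recess with a thin, even rim gap. The robot is clear, so I'm handing in.

```bash
python3 -c "
from station import r
print(r.finish_job())"
```

```text
the job is handed in; nothing more can be done
None
```

I pushed the black puck into the recess with the fingertips. Then I pushed the clip round by its red pin until it lay over the puck, and handed the job in at about 16.4 s.

**Last checks**
- **Puck:** measured at about (544.7, 59.1) mm against the recess centre at about (544.2, 58.0) mm, so roughly 1 mm off. The rim gap is thin and even.
- **Seating height:** I did not measure this directly. Before the clip was moved, the puck's shadow indicated about 5 mm proud, and the clip then passed over it with only a few newtons.
- **Clip:** lies straight along the stage's -x direction, at about 1.57 rad judged by eye from the picture.
- **White puck:** about 1–3 mm from its first measurement when last measured, before the clip push. That is within measurement error. It was hidden in the final view.
- **Fuse box, tweezers and marker:** the arm never went near them, but I did not measure them again.
- **Robot:** clear of everything at hand-in.

**Disagreement:** while the fingers were still against the puck, the size measurements could not tell dropped from tilted. I backed off and looked again, which settled it as seated. I viewed 12 pictures, two over the budget of 10.

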